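Uncap the microscope lamp and hold its filter lever at the third click

TASK

Lift the black dust cap off the microscope lamp's light port and set it down gently in the blue tray, knob up. Then push the red-knobbed filter lever anticlockwise (seen from above) exactly three clicks, no further, so that its pin sits in the groove after the third rib. The lever springs back if released, so finish while holding it still there with the gripper, and leave the slide box, bottle and beaker where they are.

Things in the scene. Friction and masses are not known exactly. Their poses are not given: they have to be found in the camera images.
- lamp_base: White microscope lamp base, fixed to the bench, 220 (x) x 270 (y) x 70 mm high. Origin at the centre of its underside, z up, front (red stripe) to -x. On its flat top: the light port at x = -20, y = -82 mm (collar 56 mm across, 10 mm high) and the lever pivot at x = 35, y = 50 mm.
- dust_cap: Loose black cap standing over the collar of the light port: 66 mm across, 18 mm high, 50 g, hollow below (skirt 3 mm thick, 60 mm inside, 14 mm deep), with a round grey grip knob 18 mm across and 24 mm tall on the middle of its top. Origin at the centre of its lower rim, z up through the knob; knob from z = 18 to 42 mm.
- tray: Blue shallow tray fixed to the bench left or right of the lamp base, 150 x 150 mm, 20 mm high, walls and floor 4 mm. Origin at the centre of its underside, z up.
- lever: Filter lever on the lamp base's top: flat aluminium arm 18 mm wide with an upright red knob. Origin on the vertical pivot axis at the height of the base's top; x points along the arm to the knob, z up. Starts at its rest stop, x turned 2.592 rad (148.5 degrees) anticlockwise from the lamp base's x. It advances anticlockwise seen from above, up to 1.35 rad; let go, a spring returns it to rest.
- lever_knob (a point): Top centre of the lever's red knob, 132 mm above the bench. The knob is an upright cylinder 16 mm across, 40 mm tall (92 to 132 mm above the bench), 100 mm from the pivot axis; axes as lever.
- lever_pivot (a point): Pivot axis of lever and click plate, at the lamp base's top; axes as lamp_base. Feel: pushed at the knob the lever resists with 4.5 N, rising to 5.4 N, plus 1 to 1.5 N while its pin climbs a rib and less 1 to 1.5 N while it drops down the far side (the click); at the bottom of each groove between ribs the resistance jumps up again by about 2 N.
- click_plate: Dark steel disc 136 mm across under the lever with six radial brass ribs, ridden by a sprung pin in the lever. Origin on the pivot axis, z up. Ribs at 0.11, 0.33, 0.55 .. 1.21 rad anticlockwise of its x; the groove after click n is where the lever's x is n x 0.22 rad anticlockwise of the plate's. Its setting differs (x 0.02 to 0.18 rad beyond the lever's rest) but stays during the job.
- slide_box: Bystander: loose green and yellow slide box, 90 x 130 x 35 mm, on the side of the lamp base away from the tray. Origin under its centre.
- oil_bottle: Bystander: small amber bottle, 34 mm across, 75 mm high, beyond a far corner of the lamp base. Origin under its centre.
- beaker: Bystander: glass beaker, 60 mm across, 75 mm high, beyond a far corner of the lamp base. Origin under its centre.
Things that resemble listed ones, but are neither listed nor needed, are in the scene too. Several things have the shape of the tray; the one meant has the colours described above.

How it is judged (in metres and radians):
On the way, in this order (a step that is already met when the one before it is completed fails the run):
1. the dust cap stands in the tray, knob up, let go (x of dust_cap in the frame of tray between -0.042 and 0.042 m and y of dust_cap in the frame of tray between -0.042 and 0.042 m and z of dust_cap in the frame of tray below 0.012 m and angle between dust_cap's own z axis and vertical below 0.15 rad and linear speed of dust_cap below 0.03 m/s and contact force between the fingers and dust_cap below 0.1 N), for 0.2 s.
2. the lever is held by the gripper in the groove after the third click (angle between the x axis of lever and the x axis of click_plate, either way round between 0.585 and 0.735 rad and contact force between the fingers and lever above 1 N and angular speed of lever below 0.15 rad/s), for 0.2 s.
At the end, for the whole second after the job is handed in: Dust cap knob up on the tray floor (within 42 mm of its middle each way, tilt under 0.15 rad), still and let go; lever held still by the fingers (over 1 N) in the groove after the third rib, 0.585 to 0.735 rad beyond the click plate's x axis (0.66 is the groove's bottom) (all of step 1 and all of step 2); the arm keeps its last pose, push and grip.
It fails at once if the lever is pushed over the fourth rib (angle between the x axis of lever and the x axis of click_plate, either way round above 0.79 rad).
It fails at once if the dust cap is dropped from more than about 30 mm (linear speed of dust_cap above 0.75 m/s and contact force between anything else and dust_cap below 0.05 N).
It fails at once if the slide box is shifted by more than 25 mm or tipped (distance of slide_box from where it was at the start of the episode above 0.025 m or angle between slide_box's own z axis and vertical above 0.4 rad).
It fails at once if the oil bottle is shifted by more than 25 mm or tipped (distance of oil_bottle from where it was at the start of the episode above 0.025 m or angle between oil_bottle's own z axis and vertical above 0.4 rad).
It fails at once if the beaker is shifted by more than 25 mm or tipped (distance of beaker from where it was at the start of the episode above 0.025 m or angle between beaker's own z axis and vertical above 0.4 rad).
It also fails if it takes over 69 s, if anything falls off the work surface, if the arm or the gripper's body presses on something with over 40 N, if the wrist force passes 120 N, or if a joint passes its speed limit or range.

ROBOT

A 6-joint arm with a two-finger parallel gripper is mounted at the origin on the work surface. World frame = base frame: x ahead of the robot, y to its left, z up, the work surface at z = 0. Lengths are in m, angles in degrees, forces in N, time in s.
With the tool pointing down it reaches from about 0.375 to 0.825 m from the base axis. Payload 5.5 kg.
Tool frame: the origin (TCP) lies midway between the tips of the shut fingers; the grasp point (between the pads) lies 19 mm behind it; z points along the fingers, y is the line along which they close (so a half turn about z gives the same grasp; the last joint's range is limited). The gripper opens to 85 mm and grips with 20 to 120 N. Pads are 22 mm wide; open, the fingers measure 114 mm over their backs; the gripper's body (76 mm by 85 mm) begins 54 mm behind the grasp point. The pads swing forward as they close: fully open they stand 13 mm farther back than shut.
Start: joints at [69.729, 17.962, -2.699, 69.339, 0, 90], TCP at [0.208, 0.563, 0.231] pointing down, gripper open.
Joint ranges: [-152.73, 152.73], [-39.44, 99.34], [-58.76, 71.6], [-118.89, 123.64], [-81.53, 83.1], [-180, 180]. Speed limits (degrees/s): [136.94, 136.94, 172.46, 180, 180, 180].

INTERFACE

Orientations are given as [roll, pitch, yaw] about the fixed x, y, z axes, in that order (R = Rz(yaw) Ry(pitch) Rx(roll)).
In Python, from bench import ctrl gives the robot as it stands.
- The arm moves only by the tool step_arm, never from a script. Its argument "targets" is a list of rows, each an object of numbers: "rx", "ry", "rz": the turn, a rotation vector about the world's x, y, z normalised to -1 to 1, where 1 is 180 degrees; "tx", "ty", "tz": the shift along the world's x, y, z normalised to -1 to 1, where 1 is 250 mm; "grip": the closure, from -1 (fully open) to 1 (shut), so that 0 is half open. In form: [{"rx": .., "ry": .., "rz": .., "tx": .., "ty": .., "tz": .., "grip": ..}, ...]. A call has exactly 5 rows; each row is the pose to reach, as a shift and turn from the pose commanded when the call began, turning the shorter way round; what a row does not reach only later rows make up. A row lasts 1/10 s, in which the tool goes at most 50 mm and 8.59 degrees, less where a joint would pass 70% of its speed; a pose out of reach is approached as far as the arm can. A call with a number of a shift or a turn outside -1 to 1 is refused whole. A call with a gripper value outside its range is refused whole. The fingers move at their own pace and stop on an object; "grip_force" is the grip in N (left out, the last holds). Time passes only in rows, so rows that repeat a pose let the fingers close, or fill a call up. It gives the time, the measured TCP pose, the force, the opening and the grip force at its end, in the units of the state.
- ctrl.get_obs(): the state, without advancing time (a new reading comes with each control period).
- ctrl.camera(name): name is "side" or "top" or "wrist"; returns a dict with "image" (480x640x3 uint8, red, green, blue), "z_map" (480x640 float32, m along the optical axis (not along the pixel's ray), 0 where there is no reading), "fx", "fy", "cx", "cy" (pixels), "xyz" and "attitude" of the camera in the world. Camera axes: x right, y down, z forward; pixel columns grow to the right and rows downward; lengths in m; the calibration is good to about 2 mm. A picture is of the moment at which its call begins.
- ctrl.job_done(): hands the job in; it is judged then, once.
The state is a dict: "time": time; "joint_pos": joint angles; "dq": joint speeds; "joint_torque": joint torques, N m; "eef_pos": TCP position; "eef_rot": TCP orientation; "wrist_force": force on the tool from outside, world axes, zero at the start; "torque": the same for the moment, N m; "width": finger opening in m; "finger_force": force on a finger pad.
Only numpy, scipy, OpenCV 4.12 (cv2) and the standard library are available. Lean on these libraries where they do the work, as an engineer would, in place of code of your own. Each camera call takes 0.05 s, during which the arm holds its last target. There are 200 camera calls.

## Working session

There is one attempt and no reset: what is moved stays moved. The work goes in short steps, Python scripts to look and compute and a tool call to move; the robot and the scene stay as the last step left them, time stands still between calls to the robot, and variables do not carry over. Pictures are saved under pics/ and viewed, at most 10 in all, crops included, and the job is handed in when it is done.

Besides the shell and the picture viewer there is one more tool, called by a JSON object that holds its "method" and its "body". step_arm: Moves the arm, as the interface text tells. Scaled input: -1 to 1 covers 250 mm each way for a shift and 180 degrees each way for a turn. Its arguments: {"type":"object","properties":{"targets":{"type":"array"},"grip_force":{"type":"number"}},"required":["targets"]}

```bash
mkdir -p pics; cat > h.py <<'E'
import numpy as np, cv2
from scipy.spatial.transform import Rotation as R
from bench import ctrl
def cam(n,f=None):
    c=ctrl.camera(n)
    np.savez('/tmp/%s.npz'%n,**{k:np.array(v) for k,v in c.items()})
    if f: cv2.imwrite('pics/'+f,c['image'][:,:,::-1])
    return c
def rot(a):
    a=np.array(a,float)
    return a if a.shape==(3,3) else R.from_euler('xyz',a,degrees=True).as_matrix()
def p3(c,u,v,z=None,Z=None):
    """world point of pixel; Z: intersect with world height"""
    d=rot(c['attitude'])@np.array([(u-c['cx'])/c['fx'],(v-c['cy'])/c['fy'],1.])
    o=np.array(c['xyz'])
    if Z is not None: return o+d*(Z-o[2])/d[2]
    if z is None: z=np.median(c['z_map'][int(v)-1:int(v)+2,int(u)-1:int(u)+2])
    return o+d*z
E
python3 - <<'E'
from h import *
print({k:np.round(v,3) for k,v in ctrl.get_obs().items()})
for n in('top','side'):
    c=cam(n,n+'1.png'); print(n,c['xyz'],c['attitude'],c['fx'])
E
```

```text
{'time': np.float64(0.0), 'joint_pos': array([69.73 , 18.005, -2.756, 69.338, -0.   , 90.   ]), 'dq': array([-0.037,  0.017, -0.057, -0.027, -0.022, -0.024]), 'joint_torque': array([ 0.0000e+00, -5.3959e+01,  3.3975e+01,  1.9000e-02,  0.0000e+00,
        0.0000e+00]), 'eef_pos': array([0.208, 0.562, 0.23 ]), 'eef_rot': array([-179.901,    0.   ,  159.73 ]), 'wrist_force': array([0.524, 0.741, 0.519]), 'torque': array([-0.032, -0.035, -0.004]), 'finger_force': np.float64(0.0), 'width': np.float64(0.086)}
top [ 0.43612256 -0.14113831  1.57739246] [-174.08702805    1.06861362  -88.54116815] 517.2720840849809
side [ 0.52880333 -1.05131225  0.91701465] [-130.82246431   -0.67324074   -3.42220451] 510.1860932801799
```

View pics/top1.png

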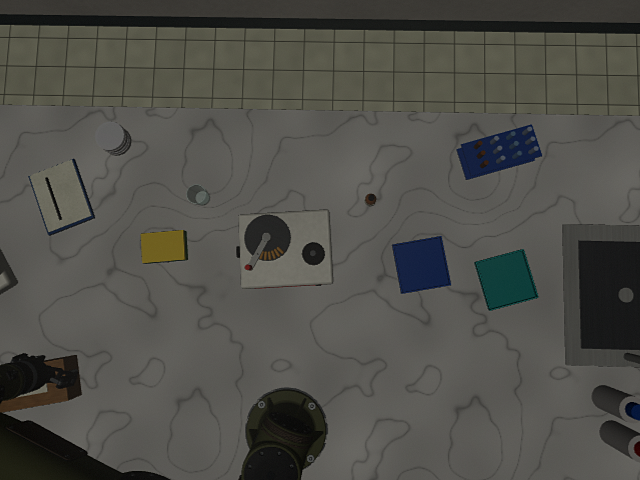

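View pics/side1.png

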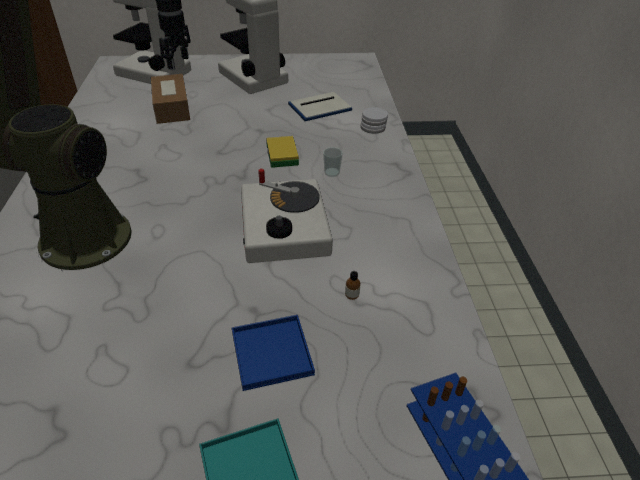

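The top view shows these candidates:
- Blue tray at (422,265). The teal tray at (506,279) and the blue tube rack at (499,152) are decoys.
- Cap at (313,253), on the lamp. The black knob on the lamp's side at (238,252) is not the cap.
- Lever knob at (249,267).

I choose the blue tray and the cap on the lamp, and will check both in a close crop.

```bash
python3 - <<'E'
from h import *
c=np.load('/tmp/top.npz')
im=c['image'][:,:,::-1]
cv2.imwrite('pics/crop1.png',cv2.resize(im[195:305,225:465],None,fx=3.3,fy=3.3,interpolation=cv2.INTER_CUBIC))
zm=c['z_map']; vv,uu=np.mgrid[0:480,0:640]
d=np.stack([(uu-c['cx'])/c['fx'],(vv-c['cy'])/c['fy'],np.ones_like(uu)],-1)*zm[...,None]
P=d@rot(c['attitude']).T+c['xyz']
def rect(m,n):
    q=P[m][:,:2].astype(np.float32); print(n,len(q),cv2.minAreaRect(q),np.median(P[m][:,2]))
b=(slice(195,305),slice(225,345)); M=np.zeros(zm.shape,bool);M[b]=1
rect(M&(abs(P[...,2]-.07)<.012)&(im.min(2)>90),'base')
h=cv2.cvtColor(im,cv2.COLOR_BGR2HSV)
T=np.zeros_like(M);T[225:305,380:462]=1
rect(T&(h[...,1]>150)&(P[...,2]<.03),'tray')
C=np.zeros_like(M);C[235:272,295:330]=1
k=C&(P[...,2]>.085)&(P[...,2]<.104); rect(k,'cap'); k=C&(P[...,2]>.108); rect(k,'capknob')
K=np.zeros_like(M);K[255:280,238:262]=1
k=K&((h[...,0]<8)|(h[...,0]>172))&(h[...,1]>120); rect(k,'lever knob'); print(np.argwhere(k).mean(0),P[k].max(0))
for b in ((110,225,195,270),(170,180,215,210),(360,185,380,210)):
    x=np.zeros_like(M);x[b[1]:b[3],b[0]:b[2]]=1; rect(x&(P[...,2]>.02),b)
E
```

```text
base 4067 ((0.5323108434677124, 0.01730313152074814), (0.208783358335495, 0.2627650797367096), 4.791076183319092) 0.07074536108172058
tray 2433 ((0.49800825119018555, -0.3902072012424469), (0.14861729741096497, 0.14909473061561584), 11.45828628540039) 0.005043714598735871
cap 323 ((0.5191317796707153, -0.06820711493492126), (0.06481344252824783, 0.06215425208210945), 39.03462219238281) 0.08909770887879698
capknob 31 ((0.4831807315349579, -0.10409495234489441), (0.11893828958272934, 0.014156710356473923), 44.9969367980957) 0.11405451244866827
lever knob 30 ((0.4742197096347809, 0.11179085075855255), (0.011701411567628384, 0.012909446842968464), 6.623369216918945) 0.1303095712020107
[266.96666667 247.9       ] [0.4805335  0.11855809 0.13704536]
(110, 225, 195, 270) 1349 ((0.5144403576850891, 0.15632185339927673), (0.6051970720291138, 0.11045945435762405), 85.59312438964844) 0.035896027821014975
(170, 180, 215, 210) 263 ((0.5673068165779114, 0.08676795661449432), (0.5257285833358765, 0.05805258825421333), 58.489566802978516) 0.05813304438690192
(360, 185, 380, 210) 117 ((0.5679075121879578, -0.19758296012878418), (0.03338734433054924, 0.2847777307033539), 73.5009536743164) 0.05221481417033158
```

View pics/crop1.png

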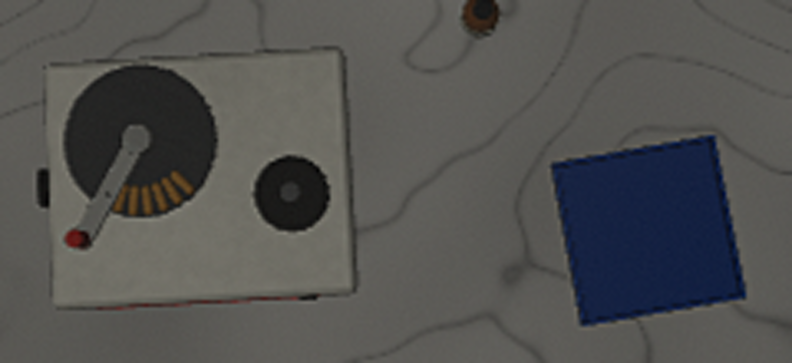

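The crop confirms it. The blue tray sits at crop (650,230), the black cap with its grey knob at (290,192), and the lever runs from its pivot (137,138) to the red knob (77,239), with the ribs anticlockwise of it. The lamp's yaw is about 4.8°, and the expected cap and knob positions match the measured ones. Next I move towards the cap, with the fingers open.

{"method": "step_arm", "body": {"targets": [{"tx":0.08,"ty":-0.16,"tz":0.02,"rx":0,"ry":0,"rz":-0.028,"grip":-1},{"tx":0.16,"ty":-0.32,"tz":0.04,"rx":0,"ry":0,"rz":-0.056,"grip":-1},{"tx":0.24,"ty":-0.48,"tz":0.06,"rx":0,"ry":0,"rz":-0.084,"grip":-1},{"tx":0.32,"ty":-0.64,"tz":0.08,"rx":0,"ry":0,"rz":-0.112,"grip":-1},{"tx":0.4,"ty":-0.8,"tz":0.08,"rx":0,"ry":0,"rz":-0.14,"grip":-1}]}}

```text
time: 0.6
eef_pos: [0.3084, 0.3614, 0.2516]
eef_rot: [180.0, 0.0, 134.4]
wrist_force: [1.0, 0.7, -0.4]
width: 0.0854
finger_force: 0.0
```

{"method": "step_arm", "body": {"targets": [{"tx":0.08,"ty":-0.16,"tz":0,"rx":0,"ry":0,"rz":-0.028,"grip":-1},{"tx":0.16,"ty":-0.32,"tz":0,"rx":0,"ry":0,"rz":-0.056,"grip":-1},{"tx":0.24,"ty":-0.48,"tz":0,"rx":0,"ry":0,"rz":-0.084,"grip":-1},{"tx":0.32,"ty":-0.64,"tz":0,"rx":0,"ry":0,"rz":-0.112,"grip":-1},{"tx":0.4,"ty":-0.8,"tz":0,"rx":0,"ry":0,"rz":-0.14,"grip":-1}]}}

```text
time: 1.1
eef_pos: [0.4081, 0.161, 0.2512]
eef_rot: [-180.0, 0.0, 109.1]
wrist_force: [1.0, 0.3, -0.1]
width: 0.0853
finger_force: 0.0
```

```bash
python3 - <<'E'
from h import *
o=ctrl.get_obs(); print(o['eef_pos'],o['eef_rot'],o['joint_pos'])
c=cam('wrist','w1.png'); print(c['xyz'],c['attitude'],c['fx'])
E
```

```text
[0.40812727 0.16104251 0.2512004 ] [-1.79998620e+02  1.18196190e-04  1.09131715e+02] [ 2.15336892e+01  7.53989676e-02 -2.13060533e+01  6.86199313e+01
 -6.02634568e-05  9.24019739e+01]
[0.38413254 0.22872262 0.39394862] [ 1.63508012e+02 -5.67647853e-02  1.90854039e+01] 342.7102877107671
```

View pics/w1.png

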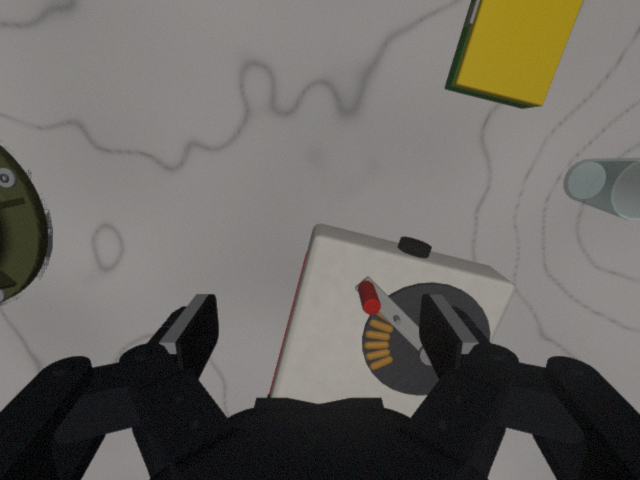

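The wrist view shows the lever (knob at (371,303), pivot near (428,357)), the brass ribs around (380,345), and the slide box and beaker clear of the path. I'll measure the rib angles from this frame.

```bash
cat > ribs.py <<'E'
from h import *
c=np.load('/tmp/wrist.npz'); im=c['image'][:,:,::-1].copy()
h=cv2.cvtColor(im,cv2.COLOR_BGR2HSV)
m=((h[...,0]>10)&(h[...,0]<25)&(h[...,1]>110)&(h[...,2]>70)).astype(np.uint8)
n,l,s,ce=cv2.connectedComponentsWithStats(m)
vv,uu=np.mgrid[0:480,0:640]
P=(np.stack([(uu-c['cx'])/c['fx'],(vv-c['cy'])/c['fy'],np.ones_like(uu)],-1)*c['z_map'][...,None])@rot(c['attitude']).T+c['xyz']
# lamp frame, plate pivot
yaw=np.radians(4.8); piv=np.array([.5323,.0173])+np.array([[np.cos(yaw),-np.sin(yaw)],[np.sin(yaw),np.cos(yaw)]])@[.035,.05]
dark=(P[...,2]>.068)&(P[...,2]<.085)&(h[...,2]<80)&(h[...,1]<80)
dark&=np.hypot(P[...,0]-piv[0],P[...,1]-piv[1])<.08
q=np.vstack([P[dark],P[m>0]])[:,:2].astype(np.float32)
q=q[np.hypot(*(q-piv).T)<.08]
print('nominal piv',piv,'disc circle',cv2.minEnclosingCircle(q))
for i in range(1,n):
    if s[i,4]>25:
        w=P[l==i]; r=np.median(w,0)
        a=np.degrees(np.arctan2(w[:,1]-piv[1],w[:,0]-piv[0]))%360
        print(ce[i].round(),s[i,4],r.round(4),'ang',np.median(a).round(2),(a.max()-a.min()).round(1))
k=((h[...,0]<8)|(h[...,0]>172))&(h[...,1]>140)&(P[...,2]>.127)&(P[...,2]<.14)
k&=np.hypot(P[...,0]-piv[0],P[...,1]-piv[1])<.13
w=P[k];print('knobtop',w.mean(0),len(w),'ang',np.degrees(np.arctan2(w[:,1].mean()-piv[1],w[:,0].mean()-piv[0]))%360)
E
python3 ribs.py
```

```text
nominal piv [0.56299336 0.07005337] disc circle ((0.561194658279419, 0.06620244681835175), 0.0678984746336937)
[481.   4.] 26 [0.4871 0.3863 0.0326] ang 103.56 0.9
[555.  57.] 368 [0.573  0.3626 0.0354] ang 88.15 52.0
[479.  36.] 169 [0.4977 0.3619 0.0351] ang 102.65 37.1
[468.  43.] 39 [0.4904 0.3535 0.0333] ang 104.32 0.7
[544.  51.] 80 [0.5604 0.3682 0.0356] ang 90.49 48.9
[476.  58.] 39 [0.5034 0.3435 0.0351] ang 102.35 1.7
[524.  56.] 28 [0.545  0.3605 0.0354] ang 93.57 2.3
[474.  76.] 504 [0.5044 0.3285 0.035 ] ang 102.87 42.4
[488.  65.] 34 [0.5164 0.3415 0.0352] ang 99.75 2.5
[504.  64.] 26 [0.5304 0.3475 0.0354] ang 96.72 2.1
[500.  71.] 35 [0.5293 0.3401 0.0353] ang 97.14 2.4
[517.  70.] 35 [0.5442 0.3471 0.0354] ang 93.93 2.3
[520.  93.] 352 [0.5557 0.3291 0.0352] ang 91.64 52.8
[382. 317.] 35 [0.5048 0.0797 0.0783] ang 170.51 6.5
[379. 344.] 882 [0.5146 0.0481 0.0784] ang 203.32 95.1
knobtop [0.47173774 0.11260466 0.13177436] 250 ang 155.00098134333717
```

{"method": "step_arm", "body": {"targets": [{"tx":0.09,"ty":-0.18,"tz":0,"rx":0,"ry":0,"rz":-0.028,"grip":-1},{"tx":0.18,"ty":-0.36,"tz":0,"rx":0,"ry":0,"rz":-0.056,"grip":-1},{"tx":0.27,"ty":-0.54,"tz":0,"rx":0,"ry":0,"rz":-0.084,"grip":-1},{"tx":0.36,"ty":-0.72,"tz":0,"rx":0,"ry":0,"rz":-0.112,"grip":-1},{"tx":0.444,"ty":-0.91,"tz":0,"rx":0,"ry":0,"rz":-0.14,"grip":-1}]}}

```text
time: 1.65
eef_pos: [0.5181, -0.0635, 0.2511]
eef_rot: [-180.0, -0.0, 83.9]
wrist_force: [1.1, 0.9, 0.0]
width: 0.0858
finger_force: 0.0
```

```bash
python3 - <<'E'
from h import *
o=ctrl.get_obs(); print(o['eef_pos'],o['eef_rot'],o['joint_pos'])
c=cam('wrist','w2.png'); print(c['xyz'],c['attitude'],c['fx'])
E
sed -i 's/^for i in range(1,n)/w=P[m>0]; w=w[(abs(w[:,2]-.078)<.01)\&(np.hypot(*(w[:,:2]-piv).T)<.075)]; c0=cv2.minEnclosingCircle(q)[0]\nfor cc in (piv,c0):\n    a=np.degrees(np.arctan2(w[:,1]-cc[1],w[:,0]-cc[0]))%360; print(cc,np.histogram(a,np.arange(150,245,1.5)))\nfor i in []/' ribs.py; python3 ribs.py
```

```text
[ 0.51813187 -0.06348022  0.25107264] [-1.79993590e+02 -1.58046048e-02  8.39377224e+01] [-6.99487579e+00  9.12516402e+00 -1.14110993e+01  6.94704030e+01
  1.56981830e-02  8.90674000e+01]
[0.52541952 0.00775458 0.39383859] [ 1.63548847e+02 -4.84287034e-02 -6.10540692e+00] 342.7102877107671
nominal piv [0.56299336 0.07005337] disc circle ((0.5619983673095703, 0.06481625884771347), 0.06787940114736557)
[0.56299336 0.07005337] (array([ 0,  0,  0,  0,  0,  0,  0,  0,  0, 13, 30, 50, 51, 65, 55, 28,  5,
       22, 40, 55, 58, 60, 58, 32, 10, 17, 37, 58, 56, 61, 56, 35,  7, 12,
       45, 49, 57, 57, 56, 37,  9, 13, 45, 56, 49, 58, 54, 32,  8, 17, 46,
       53, 56, 54, 51, 27,  4,  0,  0,  0,  0,  0,  0]), array([150. , 151.5, 153. , 154.5, 156. , 157.5, 159. , 160.5, 162. ,
       163.5, 165. , 166.5, 168. , 169.5, 171. , 172.5, 174. , 175.5,
       177. , 178.5, 180. , 181.5, 183. , 184.5, 186. , 187.5, 189. ,
       190.5, 192. , 193.5, 195. , 196.5, 198. , 199.5, 201. , 202.5,
       204. , 205.5, 207. , 208.5, 210. , 211.5, 213. , 214.5, 216. ,
       217.5, 219. , 220.5, 222. , 223.5
[... 506 characters left out ...]
2. ,
       163.5, 165. , 166.5, 168. , 169.5, 171. , 172.5, 174. , 175.5,
       177. , 178.5, 180. , 181.5, 183. , 184.5, 186. , 187.5, 189. ,
       190.5, 192. , 193.5, 195. , 196.5, 198. , 199.5, 201. , 202.5,
       204. , 205.5, 207. , 208.5, 210. , 211.5, 213. , 214.5, 216. ,
       217.5, 219. , 220.5, 222. , 223.5, 225. , 226.5, 228. , 229.5,
       231. , 232.5, 234. , 235.5, 237. , 238.5, 240. , 241.5, 243. ,
       244.5]))
knobtop [nan nan nan] 0 ang nanribs.py:25: RuntimeWarning: Mean of empty slice.
  w=P[k];print('knobtop',w.mean(0),len(w),'ang',np.degrees(np.arctan2(w[:,1].mean()-piv[1],w[:,0].mean()-piv[0]))%360)
  ret = um.true_divide(
  ret = ret.dtype.type(ret / rcount)
```

View pics/w2.png

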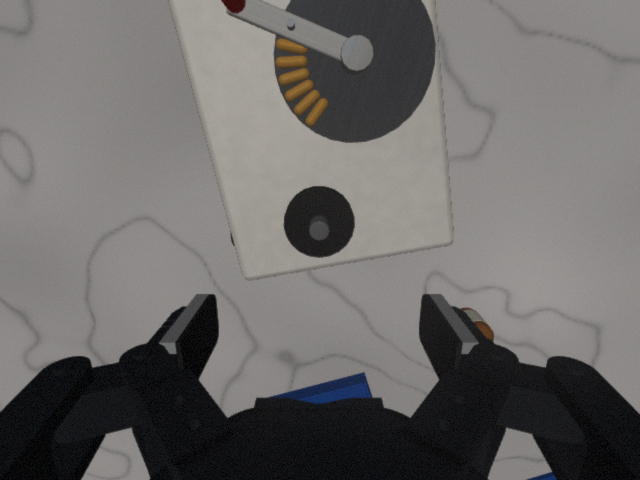

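The wrist view shows all six ribs (from (291,46) to (317,112)), the pivot hub at (357,52), the cap disc centre at (319,221) and its knob top at (319,230). Next I fit the pivot and plate angle to the ribs, and refine the cap position.

```bash
cat > fit.py <<'E'
from h import *
from scipy.optimize import least_squares
c=np.load('/tmp/wrist.npz'); im=c['image'][:,:,::-1].copy(); h=cv2.cvtColor(im,cv2.COLOR_BGR2HSV)
m=(h[...,0]>10)&(h[...,0]<28)&(h[...,1]>90); m[:, :270]=0;m[:,335:]=0;m[130:]=0
pts=np.argwhere(m)[:,::-1].astype(np.float32)
init=np.float32([(292,46),(292,62),(294,76),(299,89),(308,103),(317,112)])
lab=np.linalg.norm(pts[:,None]-init[None],axis=2).argmin(1)
for _ in range(10):
    ce=np.array([pts[lab==i].mean(0) for i in range(6)]); lab=np.linalg.norm(pts[:,None]-ce[None],axis=2).argmin(1)
print(ce.round(1).tolist(),np.bincount(lab))
z=np.median([p3(c,*x)[2] for x in ce]); W=np.array([p3(c,*x,Z=z)[:2] for x in ce]); print('z',z,W.round(4).tolist())
f=lambda p:np.ravel(W-(p[:2]+p[2]*np.c_[np.cos(p[3]+.11+.22*np.arange(6)),np.sin(p[3]+.11+.22*np.arange(6))]))
s=least_squares(f,[.562,.066,.055,2.75]); print('free fit',s.x,np.degrees(s.x[3]),np.abs(s.fun).max())
print('hub',p3(c,357,52))
print('cap',p3(c,319,221,Z=.088),p3(c,319,230,Z=.112))
# lever: arm midline angle via hub and screw
print('screw',p3(c,291,26))
E
python3 fit.py
```

```text
[[289.70001220703125, 46.0], [291.70001220703125, 61.0], [293.3999938964844, 76.30000305175781], [298.8999938964844, 90.0], [306.6000061035156, 101.9000015258789], [316.29998779296875, 111.69999694824219]] [312 382 350 343 330 326]
z 0.07923750894532983 [[0.5097, 0.0802], [0.5099, 0.0689], [0.5098, 0.0572], [0.5131, 0.0462], [0.5185, 0.036], [0.5259, 0.0273]]
free fit [0.56144557 0.06650659 0.05260657 2.76892581] 158.64776249601275 0.001005376756586629
hub [0.562146   0.06633678 0.09720927]
cap [ 0.51815897 -0.06745186  0.088     ] [ 0.51789242 -0.06940351  0.112     ]
screw [0.51348727 0.08853303 0.10079195]
```

{"method": "step_arm", "body": {"targets": [{"tx":0,"ty":-0.02,"tz":-0.15,"rx":0,"ry":0,"rz":0,"grip":-1},{"tx":0,"ty":-0.02,"tz":-0.3,"rx":0,"ry":0,"rz":0,"grip":-1},{"tx":0,"ty":-0.02,"tz":-0.45,"rx":0,"ry":0,"rz":0,"grip":-1},{"tx":0,"ty":-0.02,"tz":-0.57,"rx":0,"ry":0,"rz":0,"grip":-1},{"tx":0,"ty":-0.02,"tz":-0.628,"rx":0,"ry":0,"rz":0,"grip":-1}]}}

```text
time: 2.2
eef_pos: [0.515, -0.066, 0.091]
eef_rot: [-179.7, -0.0, 84.2]
wrist_force: [0.4, 0.4, 0.8]
width: 0.0853
finger_force: 0.0
```

{"method": "step_arm", "body": {"targets": [{"tx":0,"ty":0,"tz":0,"rx":0,"ry":0,"rz":0,"grip":1},{"tx":0,"ty":0,"tz":0,"rx":0,"ry":0,"rz":0,"grip":1},{"tx":0,"ty":0,"tz":0,"rx":0,"ry":0,"rz":0,"grip":1},{"tx":0,"ty":0,"tz":0,"rx":0,"ry":0,"rz":0,"grip":1},{"tx":0,"ty":0,"tz":0,"rx":0,"ry":0,"rz":0,"grip":1}], "grip_force": 30}}

```text
time: 2.7
eef_pos: [0.5185, -0.0668, 0.0955]
eef_rot: [179.9, 0.0, 84.1]
wrist_force: [-0.8, 0.8, 4.8]
width: 0.0167
finger_force: 29.1
```

{"method": "step_arm", "body": {"targets": [{"tx":0,"ty":0,"tz":0,"rx":0,"ry":0,"rz":0,"grip":1},{"tx":0,"ty":0,"tz":0,"rx":0,"ry":0,"rz":0,"grip":1},{"tx":0,"ty":0,"tz":0,"rx":0,"ry":0,"rz":0,"grip":1},{"tx":0,"ty":0,"tz":0,"rx":0,"ry":0,"rz":0,"grip":1},{"tx":0,"ty":0,"tz":0,"rx":0,"ry":0,"rz":0,"grip":1}]}}

```text
time: 3.2
eef_pos: [0.5185, -0.0668, 0.0955]
eef_rot: [179.9, -0.0, 84.1]
wrist_force: [-1.6, -0.3, 5.9]
width: 0.0166
finger_force: 29.3
```

{"method": "step_arm", "body": {"targets": [{"tx":0,"ty":0,"tz":0.04,"rx":0,"ry":0,"rz":0,"grip":1},{"tx":0,"ty":0,"tz":0.1,"rx":0,"ry":0,"rz":0,"grip":1},{"tx":0,"ty":0,"tz":0.18,"rx":0,"ry":0,"rz":0,"grip":1},{"tx":0,"ty":0,"tz":0.26,"rx":0,"ry":0,"rz":0,"grip":1},{"tx":0,"ty":0,"tz":0.32,"rx":0,"ry":0,"rz":0,"grip":1}]}}

```text
time: 3.7
eef_pos: [0.5179, -0.0669, 0.1762]
eef_rot: [179.9, 0.0, 84.1]
wrist_force: [0.5, -0.7, -0.2]
width: 0.0168
finger_force: 29.3
```

{"method": "step_arm", "body": {"targets": [{"tx":0,"ty":-0.1,"tz":0,"rx":0,"ry":0,"rz":-0.02,"grip":1},{"tx":0,"ty":-0.22,"tz":0,"rx":0,"ry":0,"rz":-0.04,"grip":1},{"tx":-0.02,"ty":-0.36,"tz":0,"rx":0,"ry":0,"rz":-0.06,"grip":1},{"tx":-0.03,"ty":-0.5,"tz":0,"rx":0,"ry":0,"rz":-0.08,"grip":1},{"tx":-0.04,"ty":-0.64,"tz":0,"rx":0,"ry":0,"rz":-0.1,"grip":1}]}}

```text
time: 4.2
eef_pos: [0.5073, -0.2281, 0.175]
eef_rot: [180.0, -0.0, 66.0]
wrist_force: [0.2, 1.2, -0.5]
width: 0.0168
finger_force: 29.3
```

{"method": "step_arm", "body": {"targets": [{"tx":-0.01,"ty":-0.14,"tz":0,"rx":0,"ry":0,"rz":-0.02,"grip":1},{"tx":-0.02,"ty":-0.28,"tz":0,"rx":0,"ry":0,"rz":-0.04,"grip":1},{"tx":-0.03,"ty":-0.42,"tz":0,"rx":0,"ry":0,"rz":-0.06,"grip":1},{"tx":-0.04,"ty":-0.55,"tz":0,"rx":0,"ry":0,"rz":-0.08,"grip":1},{"tx":-0.04,"ty":-0.65,"tz":0,"rx":0,"ry":0,"rz":-0.1,"grip":1}]}}

```text
time: 4.7
eef_pos: [0.4969, -0.3913, 0.1748]
eef_rot: [180.0, 0.0, 47.9]
wrist_force: [0.5, 0.9, -0.4]
width: 0.0168
finger_force: 29.3
```

```bash
python3 - <<'E'
from h import *
o=ctrl.get_obs(); print(o['eef_pos'],o['eef_rot'],o['joint_pos'],o['width'],o['finger_force'])
c=cam('side'); a=c['image'][200:420,180:420,::-1]
d=cam('wrist')['image'][:,:,::-1]
b=cv2.resize(d[180:480],None,fx=.7,fy=.7)
a=cv2.resize(a,None,fx=1.5,fy=1.5); H=max(a.shape[0],b.shape[0])
q=lambda x:cv2.copyMakeBorder(x,0,H-x.shape[0],0,0,cv2.BORDER_CONSTANT)
cv2.imwrite('pics/c3.png',np.hstack([q(a),q(b)])[:, :800])
E
```

```text
[ 0.49693156 -0.39126765  0.17480722] [1.79988601e+02 2.09589545e-02 4.79047972e+01] [-3.82043937e+01  2.29156006e+01 -3.11828124e+00  6.39561677e+01
 -2.16841185e-02  9.38908052e+01] 0.01682579017663234 29.32812988758087
```

View pics/c3.png

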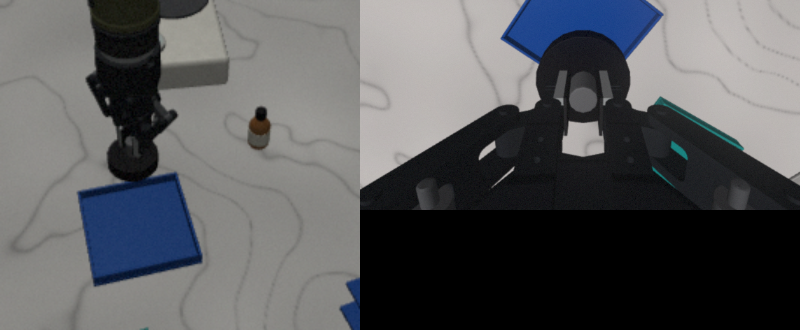

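The side view (left) shows the cap held level at (132,160), above the tray. In the wrist view (right) the knob at (583,92) is centred between the pads. I lower it gently.

{"method": "step_arm", "body": {"targets": [{"tx":0,"ty":0,"tz":-0.1,"rx":0,"ry":0,"rz":0,"grip":1},{"tx":0,"ty":0,"tz":-0.22,"rx":0,"ry":0,"rz":0,"grip":1},{"tx":0,"ty":0,"tz":-0.34,"rx":0,"ry":0,"rz":0,"grip":1},{"tx":0,"ty":0,"tz":-0.44,"rx":0,"ry":0,"rz":0,"grip":1},{"tx":0,"ty":0,"tz":-0.52,"rx":0,"ry":0,"rz":0,"grip":1}]}}

```text
time: 5.3
eef_pos: [0.497, -0.3879, 0.043]
eef_rot: [-179.9, -0.0, 48.2]
wrist_force: [-0.2, 0.0, -0.6]
width: 0.0161
finger_force: 29.4
```

{"method": "step_arm", "body": {"targets": [{"tx":0,"ty":0,"tz":-0.012,"rx":0,"ry":0,"rz":0,"grip":1},{"tx":0,"ty":0,"tz":-0.024,"rx":0,"ry":0,"rz":0,"grip":1},{"tx":0,"ty":0,"tz":-0.036,"rx":0,"ry":0,"rz":0,"grip":1},{"tx":0,"ty":0,"tz":-0.048,"rx":0,"ry":0,"rz":0,"grip":1},{"tx":0,"ty":0,"tz":-0.058,"rx":0,"ry":0,"rz":0,"grip":1}]}}

```text
time: 5.8
eef_pos: [0.4982, -0.3896, 0.0306]
eef_rot: [179.9, -0.0, 48.1]
wrist_force: [0.2, 0.3, -0.1]
width: 0.0165
finger_force: 29.4
```

{"method": "step_arm", "body": {"targets": [{"tx":0,"ty":0,"tz":-0.002,"rx":0,"ry":0,"rz":0,"grip":1},{"tx":0,"ty":0,"tz":-0.004,"rx":0,"ry":0,"rz":0,"grip":1},{"tx":0,"ty":0,"tz":-0.004,"rx":0,"ry":0,"rz":0,"grip":1},{"tx":0,"ty":0,"tz":-0.004,"rx":0,"ry":0,"rz":0,"grip":1},{"tx":0,"ty":0,"tz":-0.004,"rx":0,"ry":0,"rz":0,"grip":1}]}}

```text
time: 6.3
eef_pos: [0.4977, -0.3893, 0.0295]
eef_rot: [180.0, -0.0, 48.1]
wrist_force: [-2.1, 2.1, 5.9]
width: 0.0164
finger_force: 29.9
```

{"method": "step_arm", "body": {"targets": [{"tx":0,"ty":0,"tz":0,"rx":0,"ry":0,"rz":0,"grip":0.4},{"tx":0,"ty":0,"tz":0,"rx":0,"ry":0,"rz":0,"grip":0},{"tx":0,"ty":0,"tz":0,"rx":0,"ry":0,"rz":0,"grip":0},{"tx":0,"ty":0,"tz":0,"rx":0,"ry":0,"rz":0,"grip":0},{"tx":0,"ty":0,"tz":0.04,"rx":0,"ry":0,"rz":0,"grip":0}]}}

```text
time: 6.8
eef_pos: [0.4966, -0.3885, 0.0377]
eef_rot: [-179.8, 0.0, 48.1]
wrist_force: [-0.5, -0.6, -0.7]
width: 0.0427
finger_force: 0.0
```

{"method": "step_arm", "body": {"targets": [{"tx":0,"ty":0,"tz":0.14,"rx":0,"ry":0,"rz":0,"grip":0},{"tx":0,"ty":0,"tz":0.3,"rx":0,"ry":0,"rz":0,"grip":0},{"tx":0,"ty":0,"tz":0.48,"rx":0,"ry":0,"rz":0,"grip":0},{"tx":0,"ty":0,"tz":0.66,"rx":0,"ry":0,"rz":0,"grip":0},{"tx":0,"ty":0,"tz":0.8,"rx":0,"ry":0,"rz":0,"grip":0}]}}

```text
time: 7.3
eef_pos: [0.498, -0.3896, 0.2429]
eef_rot: [179.8, -0.0, 48.1]
wrist_force: [1.2, -0.9, 0.8]
width: 0.0427
finger_force: 0.0
```

```bash
python3 - <<'E'
from h import *
o=ctrl.get_obs(); print(o['eef_pos'],o['eef_rot'],o['joint_pos'])
c=cam('side'); a=c['image'][200:420,180:420,::-1]
d=cam('wrist')['image'][:,:,::-1]
b=cv2.resize(d[180:480],None,fx=.7,fy=.7)
a=cv2.resize(a,None,fx=1.5,fy=1.5); H=max(a.shape[0],b.shape[0])
q=lambda x:cv2.copyMakeBorder(x,0,H-x.shape[0],0,0,cv2.BORDER_CONSTANT)
cv2.imwrite('pics/c4.png',np.hstack([q(a),q(b)])[:, :800])
E
```

```text
[ 0.4980217  -0.38959119  0.24285986] [ 1.79811332e+02 -1.24460134e-02  4.81298231e+01] [-3.80351689e+01  2.11366353e+01  3.23315357e+00  7.19074402e+01
 -2.00691882e-04  9.38350282e+01]
```

View pics/c4.png

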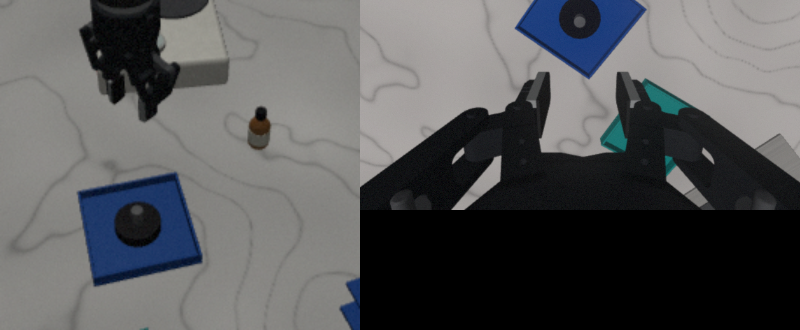

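The cap stands knob up in the middle of the blue tray, at (138,222) in the side crop. Next I go to the lever knob at about (0.472, 0.112), with yaw 153° so that the fingers close along the tangent.

{"method": "step_arm", "body": {"targets": [{"tx":-0.008,"ty":0.16,"tz":0,"rx":0,"ry":0,"rz":0.0444,"grip":0},{"tx":-0.016,"ty":0.32,"tz":0,"rx":0,"ry":0,"rz":0.0888,"grip":0},{"tx":-0.024,"ty":0.48,"tz":0,"rx":0,"ry":0,"rz":0.133,"grip":0},{"tx":-0.032,"ty":0.64,"tz":0,"rx":0,"ry":0,"rz":0.178,"grip":0},{"tx":-0.04,"ty":0.8,"tz":0,"rx":0,"ry":0,"rz":0.222,"grip":0}]}}

```text
time: 7.9
eef_pos: [0.4869, -0.1877, 0.2386]
eef_rot: [-180.0, -0.0, 88.4]
wrist_force: [0.7, 0.6, 0.2]
width: 0.0428
finger_force: 0.0
```

{"method": "step_arm", "body": {"targets": [{"tx":-0.008,"ty":0.16,"tz":0,"rx":0,"ry":0,"rz":0.0444,"grip":0},{"tx":-0.016,"ty":0.32,"tz":0,"rx":0,"ry":0,"rz":0.0888,"grip":0},{"tx":-0.024,"ty":0.48,"tz":0,"rx":0,"ry":0,"rz":0.133,"grip":0},{"tx":-0.032,"ty":0.64,"tz":0,"rx":0,"ry":0,"rz":0.178,"grip":0},{"tx":-0.04,"ty":0.8,"tz":0,"rx":0,"ry":0,"rz":0.222,"grip":0}]}}

```text
time: 8.4
eef_pos: [0.4769, 0.0123, 0.2387]
eef_rot: [-180.0, -0.0, 128.4]
wrist_force: [0.6, 0.1, -0.1]
width: 0.0429
finger_force: 0.0
```

{"method": "step_arm", "body": {"targets": [{"tx":-0.006,"ty":0.1,"tz":0,"rx":0,"ry":0,"rz":0.036,"grip":0},{"tx":-0.012,"ty":0.2,"tz":0,"rx":0,"ry":0,"rz":0.072,"grip":0},{"tx":-0.018,"ty":0.3,"tz":0,"rx":0,"ry":0,"rz":0.108,"grip":0},{"tx":-0.024,"ty":0.4,"tz":0,"rx":0,"ry":0,"rz":0.139,"grip":0},{"tx":-0.024,"ty":0.408,"tz":0,"rx":0,"ry":0,"rz":0.139,"grip":0}]}}

```text
time: 8.9
eef_pos: [0.471, 0.1148, 0.2386]
eef_rot: [180.0, -0.0, 153.3]
wrist_force: [-0.1, -0.2, 0.1]
width: 0.0425
finger_force: 0.0
```

```bash
python3 - <<'E'
from h import *
o=ctrl.get_obs(); print(o['eef_pos'],o['eef_rot'],o['joint_pos'])
c=cam('wrist','w5.png')
E
```

```text
[0.47102259 0.11482039 0.23856768] [ 1.79976514e+02 -4.44859414e-02  1.53319157e+02] [ 1.36678334e+01  5.40626669e+00 -1.73274844e+01  6.72849468e+01
  4.67009518e-02  4.03486780e+01]
```

View pics/w5.png

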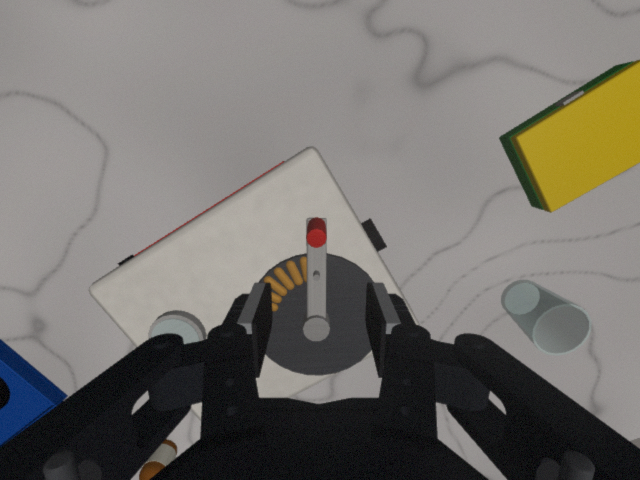

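The lever points straight up the image, with its knob top at (317,238) and hub at (316,328), centred between the fingers.

```bash
python3 - <<'E'
from h import *
c=np.load('/tmp/wrist.npz')
k=p3(c,317,238,Z=.132); print(k, p3(c,316,328,Z=.097))
p=np.array([.5616,.0664]); print(np.degrees(np.arctan2(k[1]-p[1],k[0]-p[0])),np.hypot(*(k[:2]-p)))
E
```

```text
[0.47296832 0.11211526 0.132     ] [0.56075996 0.06661605 0.097     ]
152.71580784743244 0.09972692596002491
```

{"method": "step_arm", "body": {"targets": [{"tx":0.008,"ty":-0.011,"tz":-0.14,"rx":0,"ry":0,"rz":0,"grip":0},{"tx":0.008,"ty":-0.011,"tz":-0.28,"rx":0,"ry":0,"rz":0,"grip":0},{"tx":0.008,"ty":-0.011,"tz":-0.42,"rx":0,"ry":0,"rz":0,"grip":0},{"tx":0.008,"ty":-0.011,"tz":-0.51,"rx":0,"ry":0,"rz":0,"grip":0},{"tx":0.008,"ty":-0.011,"tz":-0.55,"rx":0,"ry":0,"rz":0,"grip":0}]}}

```text
time: 9.45
eef_pos: [0.4717, 0.1086, 0.099]
eef_rot: [-179.8, -0.2, 152.9]
wrist_force: [-0.0, -0.7, 0.0]
width: 0.0424
finger_force: 0.0
```

{"method": "step_arm", "body": {"targets": [{"tx":0,"ty":0,"tz":0,"rx":0,"ry":0,"rz":0,"grip":0.4},{"tx":0,"ty":0,"tz":0,"rx":0,"ry":0,"rz":0,"grip":1},{"tx":0,"ty":0,"tz":0,"rx":0,"ry":0,"rz":0,"grip":1},{"tx":0,"ty":0,"tz":0,"rx":0,"ry":0,"rz":0,"grip":1},{"tx":0,"ty":0,"tz":0,"rx":0,"ry":0,"rz":0,"grip":1}], "grip_force": 40}}

```text
time: 9.95
eef_pos: [0.4745, 0.1106, 0.1022]
eef_rot: [179.9, 0.1, 153.1]
wrist_force: [1.1, 3.8, -2.3]
width: 0.0145
finger_force: 39.8
```

```bash
cat > arc.py <<'E'
from h import *
import sys
o=ctrl.get_obs(); e=np.array(o['eef_pos']); yaw=o['eef_rot'][2]; p=np.array([.5616,.0664])
a=np.degrees(np.arctan2(e[1]-p[1],e[0]-p[0]))%360; r=np.hypot(*(e[:2]-p))
print('pos',e,'yaw',yaw,'ang',a,'r',r,'rel plate',np.radians(a-158.65),'F',o['wrist_force'],o['width'],o['finger_force'])
t=np.radians(a+90); print('tangential F',np.dot(o['wrist_force'][:2],[np.cos(t),np.sin(t)]))
for s in map(float,sys.argv[1:]):
    b=np.radians(a+s); d=p+r*np.array([np.cos(b),np.sin(b)])-e[:2]
    print(s,'tx,ty',(d/.25).round(4),'rz',round(s/180,4))
E
python3 arc.py 2 4 6 8 10
```

```text
pos [0.47447746 0.11058758 0.10217715] yaw 153.0815023844554 ang 153.10638811252522 r 0.09768766204741205 rel plate -0.09675427988913235 F [ 1.06009939  3.82640383 -2.3190887 ] 0.014532619869974738 39.780970215797424
tangential F -3.8920908272261716
2.0 tx,ty [-0.006  -0.0123] rz 0.0111
4.0 tx,ty [-0.0115 -0.0247] rz 0.0222
6.0 tx,ty [-0.0166 -0.0374] rz 0.0333
8.0 tx,ty [-0.0212 -0.0502] rz 0.0444
10.0 tx,ty [-0.0254 -0.0632] rz 0.0556
```

Gripped, at a lever angle of 153.1° (plate-relative −0.097 rad). I advance 10° along the arc per call and then check.

{"method": "step_arm", "body": {"targets": [{"tx":-0.006,"ty":-0.0123,"tz":0,"rx":0,"ry":0,"rz":0.0111,"grip":1},{"tx":-0.0115,"ty":-0.0247,"tz":0,"rx":0,"ry":0,"rz":0.0222,"grip":1},{"tx":-0.0166,"ty":-0.0374,"tz":0,"rx":0,"ry":0,"rz":0.0333,"grip":1},{"tx":-0.0212,"ty":-0.0502,"tz":0,"rx":0,"ry":0,"rz":0.0444,"grip":1},{"tx":-0.0254,"ty":-0.0632,"tz":0,"rx":0,"ry":0,"rz":0.0556,"grip":1}]}}

```text
time: 10.45
eef_pos: [0.4683, 0.0952, 0.1022]
eef_rot: [179.8, 0.1, 163.2]
wrist_force: [2.0, 4.0, -1.7]
width: 0.0146
finger_force: 39.8
```

```bash
python3 arc.py 2 4 6 8 10
```

```text
pos [0.46827886 0.09515184 0.10221913] yaw 163.1832488613643 ang 162.8761596315598 r 0.09764990261540683 rel plate 0.07376040028558889 F [ 2.03688162  3.97724211 -1.70246545] 0.014577950619714652 39.77468132972717
tangential F -4.400668636618802
2.0 tx,ty [-0.0038 -0.0131] rz 0.0111
4.0 tx,ty [-0.0071 -0.0263] rz 0.0222
6.0 tx,ty [-0.01   -0.0396] rz 0.0333
8.0 tx,ty [-0.0124 -0.0531] rz 0.0444
10.0 tx,ty [-0.0143 -0.0666] rz 0.0556
```

{"method": "step_arm", "body": {"targets": [{"tx":-0.0038,"ty":-0.0131,"tz":0,"rx":0,"ry":0,"rz":0.0111,"grip":1},{"tx":-0.0071,"ty":-0.0263,"tz":0,"rx":0,"ry":0,"rz":0.0222,"grip":1},{"tx":-0.01,"ty":-0.0396,"tz":0,"rx":0,"ry":0,"rz":0.0333,"grip":1},{"tx":-0.0124,"ty":-0.0531,"tz":0,"rx":0,"ry":0,"rz":0.0444,"grip":1},{"tx":-0.0143,"ty":-0.0666,"tz":0,"rx":0,"ry":0,"rz":0.0556,"grip":1}]}}

```text
time: 10.95
eef_pos: [0.4648, 0.0787, 0.1022]
eef_rot: [179.8, 0.1, 173.2]
wrist_force: [1.5, 6.1, -1.9]
width: 0.0149
finger_force: 39.8
```

```bash
python3 arc.py 2 4 6 8 10
```

```text
pos [0.46477366 0.07871049 0.1022322 ] yaw 173.18534264020428 ang 172.75429225430415 r 0.09760577812120487 rel plate 0.24616633850114064 F [ 1.54832929  6.09642401 -1.88652167] 0.014886316200190566 39.7517055273056
tangential F -6.243022903307511
2.0 tx,ty [-0.0015 -0.0135] rz 0.0111
4.0 tx,ty [-0.0025 -0.0271] rz 0.0222
6.0 tx,ty [-0.003  -0.0408] rz 0.0333
8.0 tx,ty [-0.0031 -0.0544] rz 0.0444
10.0 tx,ty [-0.0027 -0.068 ] rz 0.0556
```

{"method": "step_arm", "body": {"targets": [{"tx":-0.0015,"ty":-0.0135,"tz":0,"rx":0,"ry":0,"rz":0.0111,"grip":1},{"tx":-0.0025,"ty":-0.0271,"tz":0,"rx":0,"ry":0,"rz":0.0222,"grip":1},{"tx":-0.003,"ty":-0.0408,"tz":0,"rx":0,"ry":0,"rz":0.0333,"grip":1},{"tx":-0.0031,"ty":-0.0544,"tz":0,"rx":0,"ry":0,"rz":0.0444,"grip":1},{"tx":-0.0027,"ty":-0.068,"tz":0,"rx":0,"ry":0,"rz":0.0556,"grip":1}]}}

```text
time: 11.45
eef_pos: [0.4641, 0.0611, 0.1022]
eef_rot: [179.9, 0.1, -176.8]
wrist_force: [2.2, 4.0, -2.8]
width: 0.0148
finger_force: 39.7
```

```bash
python3 arc.py 2 4 6 7 8
```

```text
pos [0.46410772 0.06106633 0.10218081] yaw -176.81006085597926 ang 183.1314528322506 r 0.0976380701558661 rel plate 0.4272819575944639 F [ 2.16598685  4.03863762 -2.82433388] 0.014804011845839985 39.68330383300781
tangential F -3.914285992620153
2.0 tx,ty [ 0.001  -0.0136] rz 0.0111
4.0 tx,ty [ 0.0024 -0.0272] rz 0.0222
6.0 tx,ty [ 0.0044 -0.0406] rz 0.0333
7.0 tx,ty [ 0.0055 -0.0474] rz 0.0389
8.0 tx,ty [ 0.0068 -0.0541] rz 0.0444
```

{"method": "step_arm", "body": {"targets": [{"tx":0.0005,"ty":-0.0068,"tz":0,"rx":0,"ry":0,"rz":0.0056,"grip":1},{"tx":0.001,"ty":-0.0136,"tz":0,"rx":0,"ry":0,"rz":0.0111,"grip":1},{"tx":0.0024,"ty":-0.0272,"tz":0,"rx":0,"ry":0,"rz":0.0222,"grip":1},{"tx":0.0044,"ty":-0.0406,"tz":0,"rx":0,"ry":0,"rz":0.0333,"grip":1},{"tx":0.0044,"ty":-0.0406,"tz":0,"rx":0,"ry":0,"rz":0.0333,"grip":1}]}}

```text
time: 11.95
eef_pos: [0.4652, 0.0506, 0.1022]
eef_rot: [180.0, 0.1, -170.9]
wrist_force: [1.5, 3.1, -0.8]
width: 0.0149
finger_force: 39.9
```

```bash
python3 arc.py 1 2 3 4 5 6
```

```text
pos [0.46524327 0.05064821 0.10215778] yaw -170.91250274499964 ang 189.28423232393175 r 0.09763574346358023 rel plate 0.534668217873483 F [ 1.52649276  3.11835818 -0.76830836] 0.014879624145928262 39.93142783641815
tangential F -2.8312356736210815
1.0 tx,ty [ 0.0012 -0.0067] rz 0.0056
2.0 tx,ty [ 0.0024 -0.0134] rz 0.0111
3.0 tx,ty [ 0.0038 -0.0201] rz 0.0167
4.0 tx,ty [ 0.0053 -0.0267] rz 0.0222
5.0 tx,ty [ 0.007  -0.0334] rz 0.0278
6.0 tx,ty [ 0.0087 -0.0399] rz 0.0333
```

{"method": "step_arm", "body": {"targets": [{"tx":0.0012,"ty":-0.0067,"tz":0,"rx":0,"ry":0,"rz":0.0056,"grip":1},{"tx":0.0024,"ty":-0.0134,"tz":0,"rx":0,"ry":0,"rz":0.0111,"grip":1},{"tx":0.0024,"ty":-0.0134,"tz":0,"rx":0,"ry":0,"rz":0.0111,"grip":1},{"tx":0.0024,"ty":-0.0134,"tz":0,"rx":0,"ry":0,"rz":0.0111,"grip":1},{"tx":0.0024,"ty":-0.0134,"tz":0,"rx":0,"ry":0,"rz":0.0111,"grip":1}]}}

```text
time: 12.45
eef_pos: [0.4658, 0.0473, 0.1021]
eef_rot: [180.0, 0.1, -168.9]
wrist_force: [3.4, 4.3, 3.8]
width: 0.0147
finger_force: 40.3
```

```bash
python3 arc.py 1 2 3 4 5 6
```

```text
pos [0.46578712 0.04732793 0.10207768] yaw -168.94137366919247 ang 191.25788055974533 r 0.09769263940807422 rel plate 0.5691148778646075 F [3.43669288 4.342264   3.83344481] 0.01467982491440956 40.25327146053314
tangential F -3.5877829397970333
1.0 tx,ty [ 0.0014 -0.0067] rz 0.0056
2.0 tx,ty [ 0.0029 -0.0133] rz 0.0111
3.0 tx,ty [ 0.0045 -0.02  ] rz 0.0167
4.0 tx,ty [ 0.0063 -0.0265] rz 0.0222
5.0 tx,ty [ 0.0081 -0.0331] rz 0.0278
6.0 tx,ty [ 0.0101 -0.0396] rz 0.0333
```

{"method": "step_arm", "body": {"targets": [{"tx":0.0014,"ty":-0.0067,"tz":0,"rx":0,"ry":0,"rz":0.0056,"grip":1},{"tx":0.0029,"ty":-0.0133,"tz":0,"rx":0,"ry":0,"rz":0.0111,"grip":1},{"tx":0.0045,"ty":-0.02,"tz":0,"rx":0,"ry":0,"rz":0.0167,"grip":1},{"tx":0.0045,"ty":-0.02,"tz":0,"rx":0,"ry":0,"rz":0.0167,"grip":1},{"tx":0.0045,"ty":-0.02,"tz":0,"rx":0,"ry":0,"rz":0.0167,"grip":1}]}}

```text
time: 12.95
eef_pos: [0.4669, 0.0423, 0.1021]
eef_rot: [-180.0, 0.1, -165.9]
wrist_force: [3.3, 3.8, 3.8]
width: 0.0149
finger_force: 40.3
```

```bash
python3 arc.py 1 2 3
```

```text
pos [0.46692654 0.04225721 0.10208012] yaw -165.93504939822995 ang 194.30615031977277 r 0.09770331756756169 rel plate 0.6223172216660637 F [3.32978202 3.81698587 3.81261632] 0.014894146768208254 40.28728544712067
tangential F -2.8758189052645347
1.0 tx,ty [ 0.0017 -0.0066] rz 0.0056
2.0 tx,ty [ 0.0036 -0.0132] rz 0.0111
3.0 tx,ty [ 0.0056 -0.0197] rz 0.0167
```

{"method": "step_arm", "body": {"targets": [{"tx":0.0017,"ty":-0.0066,"tz":0,"rx":0,"ry":0,"rz":0.0056,"grip":1},{"tx":0.0026,"ty":-0.01,"tz":0,"rx":0,"ry":0,"rz":0.0083,"grip":1},{"tx":0.0026,"ty":-0.01,"tz":0,"rx":0,"ry":0,"rz":0.0083,"grip":1},{"tx":0.0026,"ty":-0.01,"tz":0,"rx":0,"ry":0,"rz":0.0083,"grip":1},{"tx":0.0026,"ty":-0.01,"tz":0,"rx":0,"ry":0,"rz":0.0083,"grip":1}]}}

```text
time: 13.45
eef_pos: [0.4675, 0.04, 0.102]
eef_rot: [180.0, 0.1, -164.4]
wrist_force: [3.7, 5.4, 3.9]
width: 0.0147
finger_force: 40.3
```

```bash
python3 - <<'E'
from h import *
cam('wrist','w6.png'); cam('top')
E
python3 arc.py 1 2
```

```text
pos [0.46753363 0.04005527 0.10205361] yaw -164.4287401879678 ang 195.64571586819 r 0.09768585594687336 rel plate 0.6456970510322279 F [2.52613644 5.24490898 3.1630812 ] 0.01488202184147495 40.33804178237915
tangential F -4.369303712363988
1.0 tx,ty [ 0.0019 -0.0066] rz 0.0056
2.0 tx,ty [ 0.0039 -0.0131] rz 0.0111
```

View pics/w6.png

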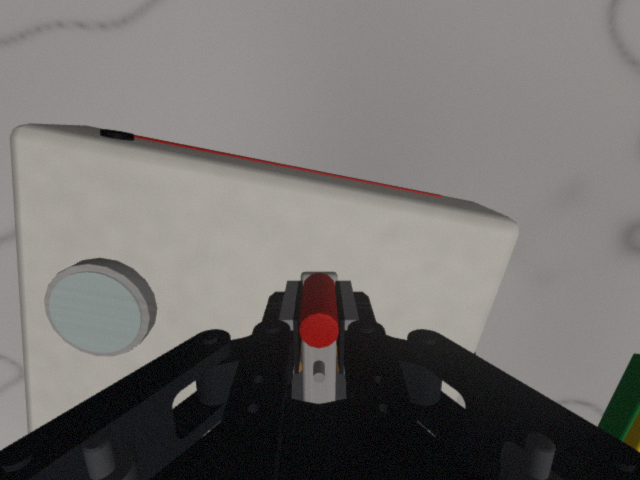

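The knob is held between the pads at (319,330), with the lever along the tool axis. The resistance dipped (2.9 N) and then rose again (4.4 N) at a plate-relative angle of about 0.65 rad. That is the bottom of the third groove, so I hand the job in.

```bash
python3 -c "
from bench import ctrl
print(ctrl.job_done())"
```

```text
the job is handed in; nothing more can be done
None
```

The job is handed in, but no pass or fail came back: the dust cap stands knob up in the middle of the blue tray, and the gripper is holding the lever in the groove after the third click (measured about 0.65 rad beyond the click plate's x axis; the groove's bottom is 0.66).

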